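# Seat the wide crate tag behind the writer's lip and hold it on its contacts

### The arm

A 7-joint arm with a two-finger parallel gripper is mounted at the origin on the work surface; the furniture and walls round the work are solid. World frame = base frame: x ahead of the robot, y to its left, z up, the work surface at z = 0. Lengths are in mm, angles in rad, forces in N, time in s.
With the tool pointing down it reaches from about 425 to 1025 mm from the base axis. Payload 9.4 kg.
Tool frame: the origin (TCP) lies on the centre line of the jaws, within the pads' length; the fingertips stand 22 mm ahead of it and the grasp point (between the pads) lies 3 mm ahead of it; z points along the fingers, y is the direction in which the jaws open and shut (so a half turn about z gives the same grasp; the last joint's range is limited). The gripper opens to 85 mm and grips with 20 to 120 N. Pads are 22 mm wide; open, the fingers measure 114 mm over their backs; the gripper's body (76 mm by 85 mm) begins 54 mm behind the grasp point. The pads swing forward as they close: fully open they stand 13 mm farther back than shut.
Start: joints at [-1.228, 0.599, -0.003, 1.599, 0.002, 0.943, -0.08], TCP at [295.497, 662.047, 253.275] pointing down, gripper open.
Joint ranges: [-2.57, 2.57], [-0.35, 1.97], [-1.29, 1.29], [0.11, 2.56], [-1.05, 4.19], [0.11, 1.86], [-2.63, 2.63]. Speed limits (rad/s): [2.22, 2.22, 3.01, 3.01, 3.14, 3.14, 3.14].

### API

Orientations are given as a unit quaternion [w, x, y, z].
In Python, from plant import env gives the robot as it stands.
- The arm moves only by the tool drive_tool, never from a script. Its argument "plan" is a list that holds one entry, the list of rows, each a list of 7 numbers: the turn, a rotation vector about the tool's x, y, z in degrees, then the shift along the tool's x, y, z in m, then the gripper's target within -1 to 1 (shut at 1, half-way at 0, fully open at -1). In form: [[[rx, ry, rz, x, y, z, jaw], ...]]. A call has 1 to 20 rows; each row shifts and turns the commanded pose from where the row before left it, along the tool's axes as they then stand; what a row does not reach is not made up. A row lasts 1/12 s, in which the tool goes at most 41.7 mm and 7.16 degrees, less where a joint would pass 70% of its speed; a pose out of reach is approached as far as the arm can. A call is refused whole if a number of a shift passes 0.0417 or a number of a turn 7.16, either way. A call with a gripper value outside its range is refused whole. The fingers move at their own pace and stop on an object; "grip_force" is the grip in N (left out, the last holds). Time passes only in rows, so rows that do not move let the fingers close. It gives the time, the measured TCP pose, the force and the opening at its end, in the units of the state.
- env.sense(): the state, without advancing time (a new reading comes with each control period).
- env.grab_frame(name): name is "side" or "top" or "wrist"; returns (picture, depth): 384x512x3 uint8, red, green, blue; 384x512 float32, mm along the optical axis (not along the pixel's ray), 0 where there is no reading.
- env.calibration(name): a dict with "fov_y" (degrees; the focal length in pixels is half the picture's height over the tangent of half this angle, whatever the lens; pixels are square), "cx", "cy" (the principal point, pixels), "k1" (the pictures are not rectified: a ray, as slopes to the right and down, at radius r is drawn at 1 + k1 r^2 times it, then the intrinsics apply), "world_from_camera" (4x4, takes a point from camera to world coordinates). Camera axes: x right, y up, looking along -z (the intrinsics and any distortion apply to the point x, -y, -z); pixel columns grow to the right and rows downward; lengths in mm; the calibration is good to about 2 mm. A picture is of the moment at which its call begins: read the wrist's pose just before it. calibration takes no time and is no camera call; for the wrist camera it gives the pose at the moment of the call.
- env.finish_job(): hands the job in, once; it reports no verdict.
Trained networks look in the newest picture that a camera, given by its name, has taken for a name from the list of things; names that differ only in an ending like _2 or _b are one class to them, and where a whole thing is asked for, a point or a joint stands for the part that bears it (a point fixed in the world has none). Each returns a list of dicts, best first, with "conf" (0 to 1); they miss things now and then, are a little off and sometimes report something else, mostly with a low value. They report only what shows in the picture. A call takes as long as a camera call.
- env.masks_of(camera, thing): "mask" (384x512 bool, what is visible of it) and "centre" ([column, row] in pixels, amid what is visible of it).
The state is a dict: "time": time; "q": joint angles; "qvel": joint speeds; "joint_efforts": joint torques, N m; "tcp_pos": TCP position; "eef_rot": TCP orientation; "contact_force": force on the tool from outside, world axes, zero at the start; "ft_torque": the same for the moment, N m; "finger_gap": opening from 0.0 (shut) to 1.0 (fully open).
Only numpy, scipy, OpenCV 4.12 (cv2) and the standard library are available. Lean on these libraries where they do the work, as an engineer would, in place of code of your own. Each camera call takes 0.05 s, during which the arm holds its last target.

### The job

The wide electronic crate tag is due to be rewritten: lift it out of the wooden stand and push its tongue down behind the lip of the tag writer, screen to the front, against the sprung contacts until the tag sits fully home on the lip. The writer has no catch, so keep hold of the tag and finish while still pressing it home. Leave the two narrow tags in the stand and do not knock over or shift the glass inserts standing nearby.

Things in the scene. Friction and masses are not known exactly. Their poses are not given: they have to be found in the camera images.
- wide_tag_center (a point): centre of the body of the wide tag, a loose flat white electronic label, 70 g. Body 60 mm wide (y), 14 thick (x), 54 tall (z); this point is 27 mm below its top edge. Paper-white screen in a grey rim on the -x face. The body's underside, 27 mm below this point, is the shoulder; under it a tongue runs down (see wide_tag_foot). z is up. Grip it across the 14 mm, in the upper part of the body
- wide_tag_foot (a point): lower end of the wide tag's tongue, at its middle, 43 mm below and 4 mm behind (+x) wide_tag_center; axes as there. The tongue is 50 mm wide (y), 6 thick (x) and 16 long (z), flush with the body's back, so the body overhangs it by 8 mm in front (-x)
- narrow_tag_1_center (a point): centre of the body of a narrow tag, loose, made like the wide tag and as thick and tall, but only 36 mm wide, its tongue 28 mm; not to be taken
- narrow_tag_2_center (a point): centre of the body of the other narrow tag, same size; not to be taken
- stand: fixed hardwood block, 184 mm long (y), 52 deep (x), 30 high, origin at the centre of its underside. A groove along the middle of its top, 8.6 mm wide, 16 deep, holds the three tags side by side, 54 mm apart, in any order: tongues in the groove, shoulders on the wood, screens to the stand's -x side, bodies standing 54 mm above its top
- writer: fixed tag writer, 112 mm wide (y), 100 deep (x), front to -x, origin on the bench under its middle. An aluminium lip 6 mm thick, its top 40 mm above the bench, runs across before the slot; behind the slot an aluminium back rest rises to 48 mm; both bevelled 2 mm at the slot. Slot 8.6 mm wide (x), 56 long (y). Housing behind the back rest 32 mm high, deck before the lip 22 mm
- slot_mouth (a point): middle of the slot at the height of the lip's top, 12 mm before (-x) the writer's origin; x runs from the lip to the back rest, y along the slot, z up. With the tag home its foot is 16 mm straight below this point, its shoulder rests on the lip and its screen looks to -x; it goes in only that way round
- contact_shoe (a joint): how far the sprung contact shoe in the slot is pushed down, m: 0 at rest (its top 8 mm below the lip's top), 0.008 with the tag home on the lip. The spring pushes up with 2 N at the start and 7 N at home and lifts the tag again when let go
- insert_1_top (a point): top of a glass insert, a frosted bulb on a stem and foot, 22 mm across, 58 mm tall, one of five standing loose on the bench between the stand and the writer
- insert_5_top (a point): top of a glass insert, a frosted bulb on a stem and foot, 22 mm across, 56 mm tall, one of five standing loose on the bench between the stand and the writer
- insert_2_top (a point): top of a glass insert, a frosted bulb on a stem and foot, 22 mm across, 61 mm tall, one of five standing loose on the bench between the stand and the writer
- insert_3_top (a point): top of a glass insert, a frosted bulb on a stem and foot, 22 mm across, 58 mm tall, one of five standing loose on the bench between the stand and the writer
- insert_4_top (a point): top of a glass insert, a frosted bulb on a stem and foot, 22 mm across, 60 mm tall, one of five standing loose on the bench between the stand and the writer

How it is judged:
By the outcome, as a careful person would: the job done as asked, in the order asked, and still so for the second after the job is handed in, while the arm keeps its last pose, push and grip.
It also fails if it takes over 45 s, if anything falls off the work surface, if the arm or the gripper's body presses on something with over 40 N, if the wrist force passes 120 N, or if a joint passes its speed limit or range.

## Working session

There is one attempt and no reset: what is moved stays moved. The work goes in short steps, Python scripts to look and compute and a tool call to move; the robot and the scene stay as the last step left them, time stands still between calls to the robot, and variables do not carry over. Pictures are saved under pics/ and viewed, and the job is handed in when it is done.

Besides the shell and the picture viewer there is one more tool, called after "Call:" by a JSON object that holds its "fn" and its "kwargs". drive_tool: Moves the arm, as the interface text tells. Its arguments: {"type":"object","properties":{"plan":{"type":"array","items":{"type":"array","items":{"type":"array","items":{"type":"number"}}}},"grip_force":{"type":"number"}},"required":["plan"]}

```bash
ls; mkdir -p pics
python3 - <<'E'
from plant import env
import cv2,numpy as np
print(env.sense())
for n in ['side','top','wrist']:
    im,d=env.grab_frame(n); cv2.imwrite(f'pics/{n}0.png',im[:,:,::-1]); c=env.calibration(n); print(n,c)
E
```

```text
pics
{'time': 0.0, 'q': array([-1.22773159,  0.60016063, -0.00257114,  1.60014552,  0.00179094,
        0.94291219, -0.07977545]), 'qvel': array([-0.00082657, -0.00114963, -0.00122478, -0.00022162,  0.00166927,
       -0.00034271,  0.0005355 ]), 'joint_efforts': array([-5.32251615e-04, -7.76459527e+01,  1.56496648e+00, -2.58018386e+01,
        1.24270079e-02,  9.02901054e-03,  1.89877341e-05]), 'tcp_pos': array([295.2818713 , 661.64775254, 252.38529105]), 'eef_rot': array([-1.07482044e-04,  2.08295492e-01,  9.78065606e-01, -8.04549228e-04]), 'contact_force': array([-0.8692628 ,  0.529753  , -0.05895128]), 'ft_torque': array([-0.0059856 , -0.00753142,  0.05066956]), 'finger_gap': 0.9981459878497961}
side {'fov_y': 46.43692589573415, 'cx': 247.9313095427783, 'cy': 187.74510448562023, 'k1': 0.02779431434506194, 'world_from_camera': array([[ 9.80761431e-01,  1.27831102e-01, -1.47533806e-01,
         5.55650383e+02],
       [-1.95043463e-01,  6.10463150e-01, -7.67654082e-01,
        -5.92746213e+02],
       [-8.06611575e-03,  7.81661021e-01,  6.23651334e-01,
         6.59239063e+02],
    
[... 336 characters left out ...]
11e-02, -5.39990020e-03,
         1.44877936e+02],
       [-6.37483475e-03,  9.69170332e-02,  9.95272048e-01,
         9.08060612e+02],
       [ 0.00000000e+00,  0.00000000e+00,  0.00000000e+00,
         1.00000000e+00]])}
wrist {'fov_y': 71.93700241634247, 'cx': 257.72711020784794, 'cy': 196.54989655495154, 'k1': 0.008047942055965169, 'world_from_camera': array([[ 4.07286525e-01, -8.65144240e-01, -2.92648475e-01,
         2.21111255e+02],
       [ 9.13300020e-01,  3.85505242e-01,  1.31410739e-01,
         6.95089825e+02],
       [-8.71722903e-04, -3.20797681e-01,  9.47147342e-01,
         3.73344194e+02],
       [ 0.00000000e+00,  0.00000000e+00,  0.00000000e+00,
         1.00000000e+00]])}
```

View pics/side0.png

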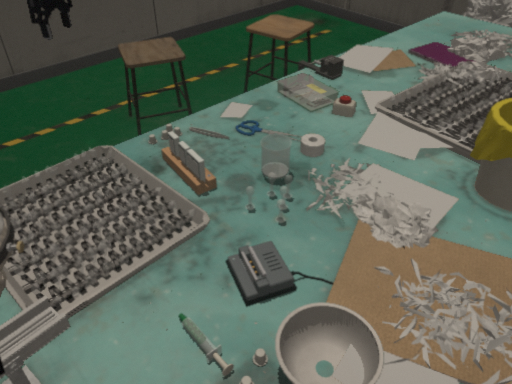

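View pics/top0.png

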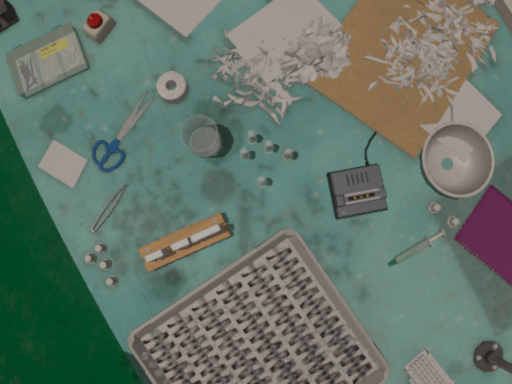

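View pics/wrist0.png

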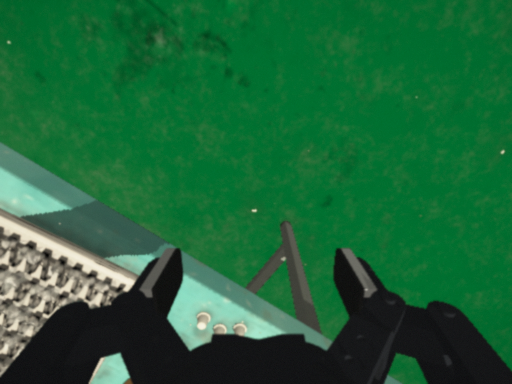

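The overview pictures show the stand at top (186,241) with three tags, the writer at top (358,190), and the inserts between them at top (240–290,135–182). Next I'll run the networks and measure positions.

```bash
cat > h.py <<'E'
from plant import env
import numpy as np, cv2
from scipy.spatial.transform import Rotation as R
def K(c):
    f=192/np.tan(np.radians(c['fov_y']/2)); return f
def ray(c,uv):
    f=K(c); M=np.array([[f,0,c['cx']],[0,f,c['cy']],[0,0,1]])
    uv=np.atleast_2d(np.asarray(uv,float))
    p=cv2.undistortPoints(uv.reshape(-1,1,2),M,np.array([c['k1'],0,0,0,0.]))[:,0]
    return np.c_[p[:,0],-p[:,1],-np.ones(len(p))]
def world(c,uv,d):
    T=c['world_from_camera']; return (ray(c,uv)*np.atleast_1d(d)[:,None])@T[:3,:3].T+T[:3,3]
def atz(c,uv,z):
    T=c['world_from_camera']; r=ray(c,uv)@T[:3,:3].T; return T[:3,3]+r*((z-T[2,3])/r[:,2])[:,None]
def cloud(c,d,m=None):
    v,u=np.nonzero((d>0) if m is None else (m&(d>0))); return world(c,np.c_[u,v],d[v,u]),np.c_[u,v]
def proj(c,P):
    T=c['world_from_camera']; q=(np.atleast_2d(P)-T[:3,3])@T[:3,:3]; f=K(c)
    x=q[:,0]/-q[:,2]; y=-q[:,1]/-q[:,2]; s=1+c['k1']*(x*x+y*y)
    return np.c_[f*x*s+c['cx'],f*y*s+c['cy']]
E
python3 - <<'E'
from h import *
np.set_printoptions(precision=1,suppress=True)
for n in ['top','side']:
    im,d=env.grab_frame(n); c=env.calibration(n)
    np.savez(f'{n}0.npz',im=im,d=d)
    for t in ['wide_tag_center','narrow_tag_1_center','stand','writer','insert_1_top']:
        for r in env.masks_of(n,t):
            P,_=cloud(c,d,r['mask']); 
            print(n,t,round(r['conf'],2),r['mask'].sum(),np.array(r['centre']), np.median(P,0) if len(P) else None, np.percentile(P[:,2],[2,98]) if len(P) else '')
    x,y,w,h=(130,100,280,190) if n=='top' else (130,100,220,220)
    s=2.8; cv2.imwrite(f'pics/{n}z.png',cv2.resize(im[y:y+h,x:x+w,::-1],None,fx=s,fy=s,interpolation=cv2.INTER_CUBIC)[:600,:800])
E
```

```text
top wide_tag_center 0.68 115 [241.  152.4] [758.4 184.4  55.1] [ 1.5 62.3]
top wide_tag_center 0.65 257 [206.3 235.3] [599.  255.4  83.8] [54.7 86.7]
top narrow_tag_1_center 0.71 202 [180.6 244. ] [578.5 305.6  83.2] [28.5 86.9]
top narrow_tag_1_center 0.71 2583 [356.1 194. ] [680.9 -43.   31.5] [ 7.2 47.9]
top stand 0.88 1750 [178.8 239. ] [581.6 310.   30.3] [ 3.8 46.1]
top writer 0.67 2508 [357.6 190.9] [680.8 -43.4  31.5] [ 8.2 48. ]
side wide_tag_center 0.76 386 [196.2 162.3] [596.  244.7  66.8] [32.9 86.4]
side wide_tag_center 0.47 94 [250.4 197.7] [699.4 144.8  43.5] [ 4.3 60.2]
side narrow_tag_1_center 0.56 204 [182.7 150. ] [571.8 299.9  67.4] [30.1 86. ]
side narrow_tag_1_center 0.52 414 [196.2 167. ] [596.3 245.4  64.5] [28.9 86.3]
side stand 0.75 910 [189.5 175.2] [577.4 259.2  27.5] [ 2.6 33.8]
side writer 0.75 3086 [259.5 275.8] [677.3 -68.3  31.4] [ 4.3 48.7]
```

View pics/topz.png

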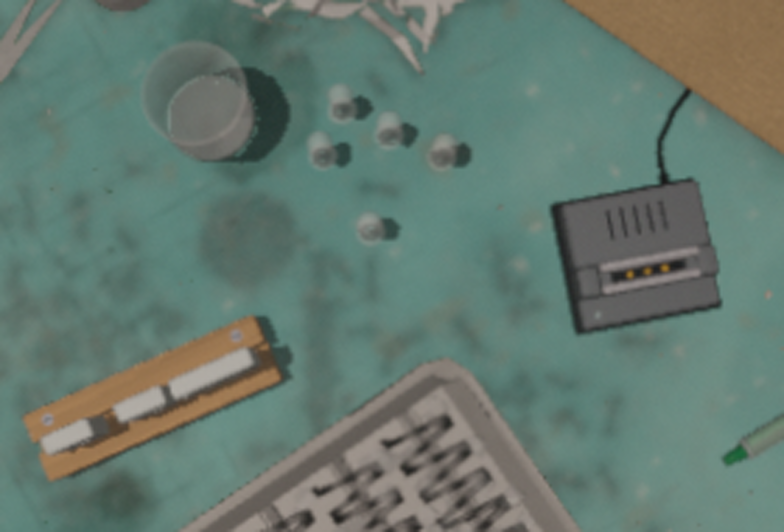

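View pics/sidez.png

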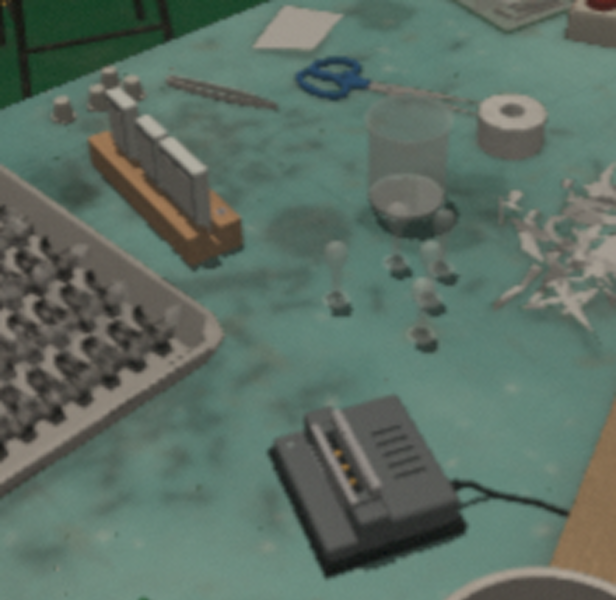

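Run:
```python
from h import *
np.set_printoptions(precision=1,suppress=True)
for n in ['top','side']:
    z=np.load(f'{n}0.npz'); c=env.calibration(n); P,uv=cloud(c,z['d'])
    def box(s,name):
        Q=P[s]
        if len(Q)<8: print(n,name,len(Q)); return
        r=cv2.minAreaRect(Q[:,:2].astype(np.float32)); print(n,name,len(Q),np.array(r[0]),np.array(r[1]),r[2],'medz',np.median(Q[:,2]))
    near=(np.hypot(P[:,0]-580,P[:,1]-300)<130)
    b=(np.hypot(P[:,0]-760,P[:,1]-80)<60); print('bench',np.median(P[b,2]))
    box(near&(abs(P[:,2]-30)<4)&(P[:,0]>500),'standtop')
    box(near&(abs(P[:,2]-84)<5),'tagtops')
    w=(np.hypot(P[:,0]-690,P[:,1]+45)<90)
    box(w&(P[:,2]>36)&(P[:,2]<52),'bar'); box(w&(P[:,2]>44)&(P[:,2]<52),'rest');box(w&(abs(P[:,2]-32)<3),'housing'); box(w&(P[:,2]>12)&(P[:,2]<52),'writer')
    ins=(P[:,2]>40)&(P[:,2]<70)&(P[:,0]>640)&(P[:,1]>60)&(P[:,1]<230)
    Q=P[ins]
    from scipy.cluster.hierarchy import fcluster,linkage
    l=fcluster(linkage(Q[:,:2],'single'),9,'distance')
    for i in set(l):
        q=Q[l==i]; print('ins',len(q),q.mean(0),q[:,2].max())
    im=z['im']
    x,y,w_,h=(135,205,110,75) if n=='top' else (155,125,80,75)
    cv2.imwrite(f'pics/{n}st.png',cv2.resize(im[y:y+h,x:x+w_,::-1],None,fx=7,fy=7,interpolation=cv2.INTER_CUBIC)[:600,:800])
```

```text
bench 2.265466416231618
top standtop 1683 [545.5 279.8] [143.3 212.5] 22.079139709472656 medz 30.42925222732731
top tagtops 540 [580.5 302.4] [ 16.2 156.5] 23.058128356933594 medz 84.03183790239433
top bar 398 [681.5 -44.5] [ 63.3 102.3] 20.85696029663086 medz 39.94306097561275
top rest 112 [676.2 -48. ] [ 6.2 70.4] 10.531048774719238 medz 47.82774445862856
top housing 1220 [693.5 -45.9] [ 70.5 104.5] 9.647225379943848 medz 32.18425926831554
top writer 2366 [693.2 -44.3] [118.6 107.3] 11.189786911010742 medz 31.82492225563459
ins 173 [971.2  69.3  47.3] 57.26666742652492
ins 5 [979.3 143.4  40.3] 40.38975281260002
ins 17 [924.3 170.4  41.4] 44.076262535165824
ins 1 [928.4 190.8  42.4] 42.442033888562605
ins 11 [947.1 206.4  41.9] 44.18384446075129
ins 56 [969.4 190.3  42.1] 45.8961628616496
ins 71 [702.8 149.1  55.2] 61.199392798981535
ins 61 [758.1  96.   53.4] 59.04382060155899
ins 67 [774.6 134.6  55.1] 60.54841588857971
ins 72 [795.1 169.2  56.3] 63.901057815263016
ins 69 [760.2 184.4  58.2] 63.404743491815
bench 2.935196245502084
side standtop 577 [533.8 280.5] [143.5 189.8] 32.
[... 306 characters left out ...]
 [690.3 -46.8] [ 70.3 104.8] 9.96944522857666 medz 33.10302149061738
side writer 2580 [692.2 -46.3] [120.9 109.1] 11.863349914550781 medz 32.570742983491584
ins 185 [1215.9   82.6   54.9] 69.80111609382357
ins 1 [1238.2  133.8   55.8] 55.766128673732055
ins 52 [952.9  67.   46.7] 57.3437597042639
ins 23 [980.4  71.6  47.1] 52.35906212064867
ins 8 [924.4 170.8  40.7] 41.67964421878503
ins 41 [954.3 190.5  41.6] 44.240849407407836
ins 1 [973.  136.8  40.6] 40.58128232080412
ins 70 [699.9 145.2  52.3] 60.844075032783735
ins 71 [755.4  90.9  51.1] 58.71135328041157
ins 70 [772.  130.6  51.9] 59.76911513676396
ins 66 [791.8 165.3  53.4] 62.22075176746546
ins 69 [756.9 180.2  54.2] 64.033785037847
```

View pics/sidest.png

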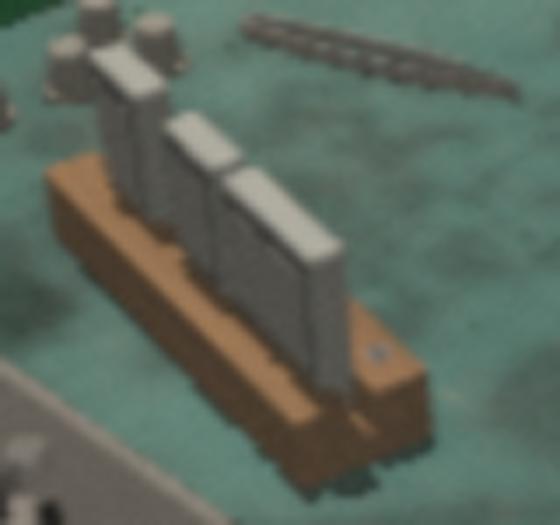

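View pics/topst.png

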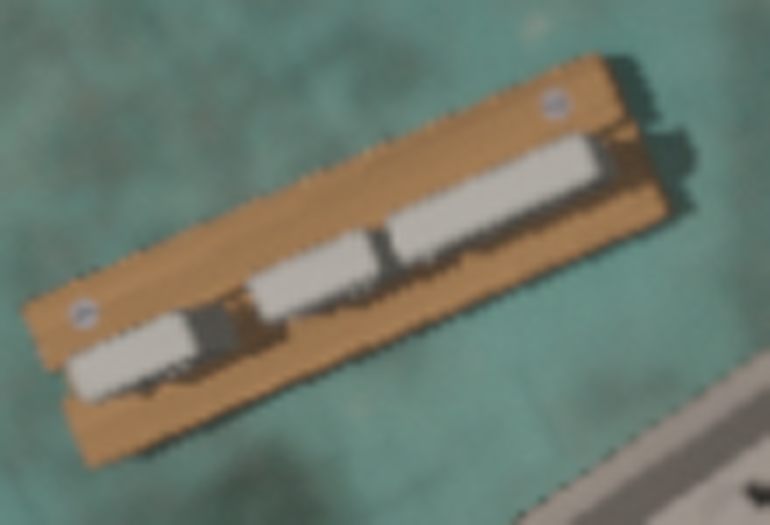

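Run:
```python
from h import *
np.set_printoptions(precision=2,suppress=True)
from scipy.cluster.hierarchy import fcluster,linkage
for n in ['top','side']:
    z=np.load(f'{n}0.npz'); c=env.calibration(n); P,uv=cloud(c,z['d'])
    s=(np.hypot(P[:,0]-580,P[:,1]-300)<130)&(abs(P[:,2]-84)<6)
    Q=P[s]; l=fcluster(linkage(Q[:,:2],'single'),4,'distance')
    for i in set(l):
        q=Q[l==i]
        if len(q)>20: r=cv2.minAreaRect(q[:,:2].astype(np.float32)); print(n,len(q),np.array(r[0]),np.array(r[1]),r[2],q.mean(0))
    t=(P[:,2]>10)&(P[:,0]<640)&(P[:,0]>380)&(P[:,1]<330)&(P[:,1]>50); 
    if n=='top':
        print('tray z',np.percentile(P[t,2],[50,90,99]))
        # tallest between start and stand
        for a in np.linspace(0,1,6):
            p=np.array([295,662])*(1-a)+a*np.array([600,255]); m=np.hypot(*(P[:,:2]-p).T)<90; print(p,P[m,2].max() if m.any() else None)
```

```text
top 153 [556.48 356.94] [14.76 37.33] 22.976613998413086 [556.73 356.18  84.02]
top 239 [598.86 257.8 ] [15.33 59.8 ] 21.887357711791992 [599.04 257.32  83.85]
top 155 [579.19 306.72] [14.96 36.65] 23.633872985839844 [579.19 306.4   83.66]
tray z [29.4  53.56 84.72]
[295. 662.] None
[356.  580.6] None
[417.  499.2] 39.88902562369833
[478.  417.8] 88.49349742700394
[539.  336.4] 88.49349742700394
[600. 255.] 87.87125182000807
side 114 [596.52 253.62] [15.45 55.34] 24.472759246826172 [596.82 250.36  83.52]
side 71 [579.41 293.83] [13.98 42.87] 25.023717880249023 [578.   295.29  83.62]
side 52 [555.35 350.08] [13.89 27.58] 24.992916107177734 [554.92 348.61  83.51]
```

Call:
{"fn": "drive_tool", "kwargs": {"plan": [[[0, 0, 0, -0.0315, -0.0177, 0.0051, -1], [0, 0, 0, -0.0315, -0.0177, 0.0051, -1], [0, 0, 0, -0.0315, -0.0177, 0.0051, -1], [0, 0, 0, -0.0315, -0.0177, 0.0051, -1], [0, 0, 0, -0.0315, -0.0177, 0.0051, -1], [0, 0, 0, -0.0315, -0.0177, 0.0051, -1], [0, 0, 0, -0.0315, -0.0177, 0.0051, -1], [0, 0, 0, -0.0315, -0.0177, 0.0051, -1], [0, 0, 0, -0.0315, -0.0177, 0.0051, -1], [0, 0, 0, -0.0315, -0.0177, 0.0051, -1], [0, 0, 0, -0.0315, -0.0177, 0.0051, -1], [0, 0, 0, -0.0315, -0.0177, 0.0051, -1], [0, 0, 0, -0.0315, -0.0177, 0.0051, -1], [0, 0, 0, -0.0315, -0.0177, 0.0051, -1], [0, 0, 7.12, 0, 0, 0, -1], [0, 0, 7.12, 0, 0, 0, -1], [0, 0, 7.12, 0, 0, 0, -1], [0, 0, 7.12, 0, 0, 0, -1], [0, 0, 7.12, 0, 0, 0, -1], [0, 0, 7.12, 0, 0, 0, -1]]], "grip_force": 60}}

```text
time: 2.42
tcp_pos: [597.3, 256.0, 182.0]
eef_rot: [0.0, 0.553, 0.833, 0.0]
contact_force: [0.2, 0.1, -0.1]
finger_gap: 0.998
```

```bash
cat > look.py <<'E'
from h import *
import sys
np.set_printoptions(precision=2,suppress=True)
s=env.sense(); q=s['eef_rot']; M=R.from_quat([q[1],q[2],q[3],q[0]]).as_matrix()
print('t',s['time'],'tcp',s['tcp_pos'],'jaw yaw',np.degrees(np.arctan2(M[1,1],M[0,1])),'z',M[:,2],'F',s['contact_force'],'gap',s['finger_gap'],'q7',s['q'][6])
n,name=sys.argv[1:3]
c=env.calibration(n); im,d=env.grab_frame(n); np.savez(name+'.npz',im=im,d=d,c=c)
cv2.imwrite(f'pics/{name}.png',cv2.resize(im[:,:,::-1],None,fx=1.5,fy=1.5,interpolation=cv2.INTER_CUBIC))
E
python3 look.py wrist w1
```

```text
t 2.4167 tcp [597.35 256.05 182.04] jaw yaw 22.8701061903774 z [ 0.  0. -1.] F [ 0.22  0.15 -0.09] gap 0.9981439941910912 q7 0.06593452340177912
```

View pics/w1.png

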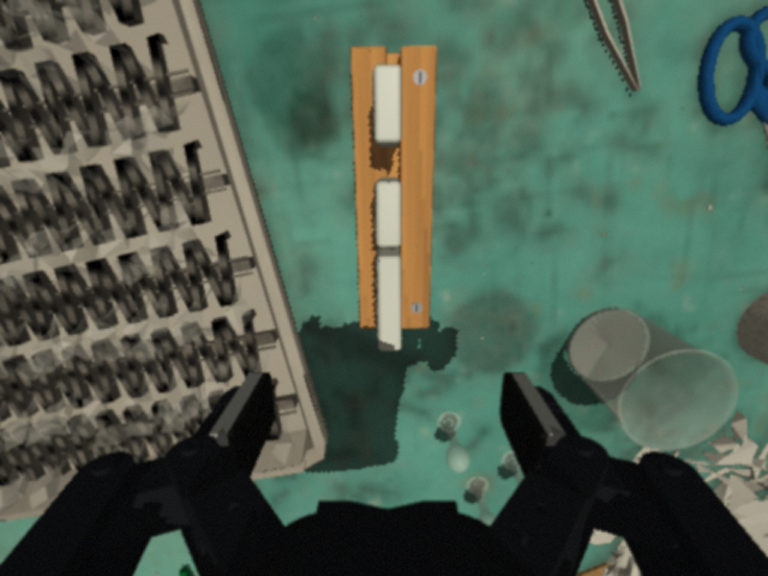

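The wrist view shows the wide tag nearest the gripper at (388,300) and the narrow ones at (388,213) and (387,103). Their backs are on the screw side (+x). Next I'll measure the wide tag's offset from the jaws.

```bash
cat > m1.py <<'E'
from h import *
import sys
np.set_printoptions(precision=2,suppress=True)
z=np.load(sys.argv[1]+'.npz',allow_pickle=True); c=z['c'].item(); P,uv=cloud(c,z['d'])
from scipy.cluster.hierarchy import fcluster,linkage
s=env.sense(); q=s['eef_rot']; M=R.from_quat([q[1],q[2],q[3],q[0]]).as_matrix()
zz=float(sys.argv[2])
m=(np.hypot(P[:,0]-580,P[:,1]-300)<130)&(abs(P[:,2]-zz)<6)
Q=P[m]; l=fcluster(linkage(Q[:,:2],'single'),3,'distance')
for i in set(l):
    q=Q[l==i]
    if len(q)>40:
        r=cv2.minAreaRect(q[:,:2].astype(np.float32)); t=M.T@(np.array([*r[0],zz])-s['tcp_pos']); print(len(q),np.array(r[0]),np.array(r[1]),r[2],q[:,2].mean(),'tool',t)
E
python3 m1.py w1 84
python3 - <<'E'
from h import *
c=env.calibration('wrist')
for p in ['wide_tag_center','stand']:
    for r in env.masks_of('wrist',p): print(p,r['conf'],r['centre'],r['mask'].sum())
E
```

```text
981 [555.83 356.27] [14.42 35.97] 22.335830688476562 83.7926957379624 tool [108.07  -0.2   98.  ]
744 [577.11 306.04] [13.92 35.56] 23.37079620361328 83.78998274144831 tool [53.51  0.32 97.98]
1022 [597.96 258.07] [13.94 59.58] 23.35480308532715 83.73948257300559 tool [ 1.22  1.3  97.96]
wide_tag_center 0.89 [259.6, 195.8] 1042
wide_tag_center 0.2 [271.1, 113.6] 6933
stand 0.57 [272.4, 116.0] 6865
```

Call:
{"fn": "drive_tool", "kwargs": {"plan": [[[0, 0, -0.3, 0.0012, 0.001, 0, 0], [0, 0, 0, 0, 0, 0, 0], [0, 0, 0, 0, 0, 0, 0], [0, 0, 0, 0, 0, 0.02, 0], [0, 0, 0, 0, 0, 0.02, 0], [0, 0, 0, 0, 0, 0.02, 0], [0, 0, 0, 0, 0, 0.02, 0], [0, 0, 0, 0, 0, 0.015, 0], [0, 0, 0, 0, 0, 0.011, 0], [0, 0, 0, 0, 0, 0, 0], [0, 0, 0, 0, 0, 0, 0], [0, 0, 0, 0, 0, 0, 0]]]}}

```text
time: 3.57
tcp_pos: [598.2, 257.6, 76.7]
eef_rot: [0.0, 0.548, 0.836, 0.0]
contact_force: [-0.3, 0.5, 0.3]
finger_gap: 0.499
```

```bash
python3 look.py wrist w2; python3 m1.py w2 84
```

```text
t 3.5667 tcp [598.21 257.62  76.72] jaw yaw 23.53412510223611 z [ 0.  0. -1.] F [-0.34  0.52  0.3 ] gap 0.4991922308720547 q7 0.10135783195951716
3252 [557.16 353.29] [14.53 29.72] 23.288667678833008 83.76844778118075 tool [104.09   0.45  -7.  ]
473 [619.23 268.25] [22.98 13.88] 76.5621109008789 84.01480246022071 tool [ 1.34 23.41 -6.97]
127 [566.84 250.83] [5.57 1.53] 26.74513816833496 83.73090510054979 tool [  6.28 -31.58  -7.06]
345 [578.82 249.62] [ 6.7  23.91] 40.38808822631836 84.33079844861868 tool [  0.39 -21.08  -7.04]
2477 [577.5  306.25] [14.6  35.69] 24.616113662719727 83.73113681279497 tool [52.84  0.32 -7.  ]
2910 [598.52 257.86] [14.55 61.01] 23.643089294433594 83.64545692198668 tool [ 0.08  0.27 -7.01]
```

View pics/w2.png

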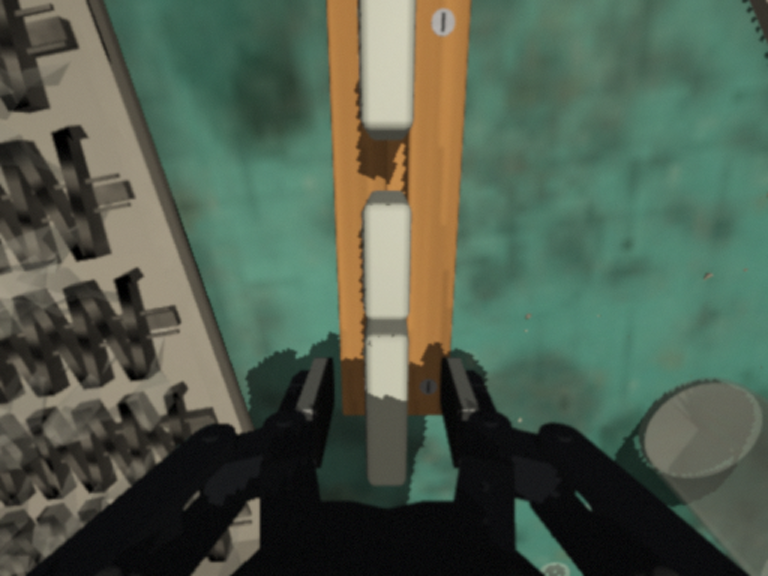

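The tag at (388,405) is centred between the jaws and clear of the tray, so I'll close.

Call:
{"fn": "drive_tool", "kwargs": {"plan": [[[0, 0, 0, 0, 0, 0, 1], [0, 0, 0, 0, 0, 0, 1], [0, 0, 0, 0, 0, 0, 1], [0, 0, 0, 0, 0, 0, 1], [0, 0, 0, 0, 0, 0, 1], [0, 0, 0, 0, 0, 0, 1], [0, 0, 0, 0, 0, 0, 1], [0, 0, 0, 0, 0, 0, 1]]], "grip_force": 60}}

```text
time: 4.28
tcp_pos: [598.2, 257.8, 76.8]
eef_rot: [0.0, 0.548, 0.836, 0.001]
contact_force: [-0.3, -0.1, 6.8]
finger_gap: 0.15
```

Call:
{"fn": "drive_tool", "kwargs": {"plan": [[[0, 0, 0, 0, 0, -0.004, 1], [0, 0, 0, 0, 0, -0.006, 1], [0, 0, 0, 0, 0, -0.008, 1], [0, 0, 0, 0, 0, -0.01, 1], [0, 0, 0, 0, 0, -0.015, 1], [0, 0, 0, 0, 0, -0.02, 1], [0, 0, 0, 0, 0, -0.02, 1], [0, 0, 0, 0, 0, -0.02, 1], [0, 0, 0, 0, 0, -0.02, 1], [0, 0, 0, 0, 0, 0, 1]]]}}

```text
time: 5.12
tcp_pos: [599.4, 258.0, 203.9]
eef_rot: [0.002, 0.548, 0.836, 0.003]
contact_force: [0.7, 0.2, -0.2]
finger_gap: 0.155
```

```bash
python3 look.py wrist w3; python3 look.py side s3
```

```text
t 5.1167 tcp [599.43 258.03 203.85] jaw yaw 23.50994496826121 z [ 0.01  0.   -1.  ] F [ 0.74  0.16 -0.19] gap 0.15487412960540364 q7 0.06867201157515028
t 5.1667 tcp [598.7  257.89 201.9 ] jaw yaw 23.5242922607243 z [ 0.  0. -1.] F [ 0.23 -0.42 -1.01] gap 0.150391547136357 q7 0.0689948713121918
```

View pics/w3.png

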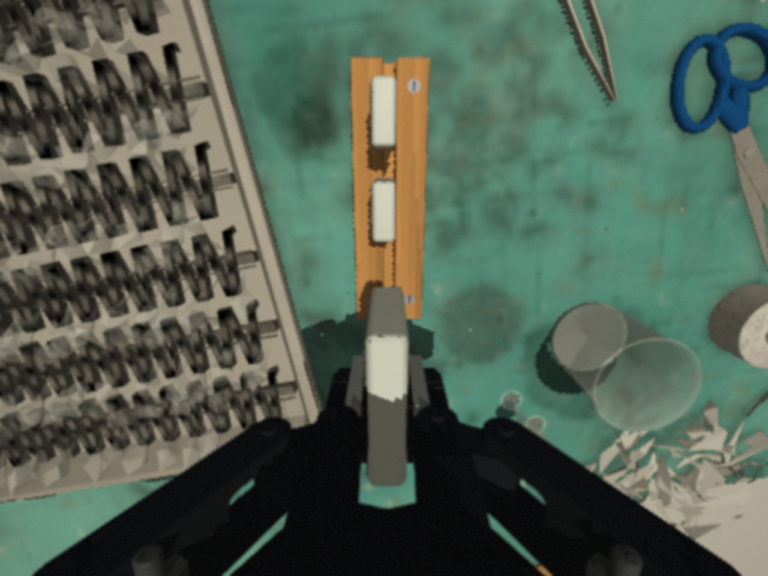

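View pics/s3.png

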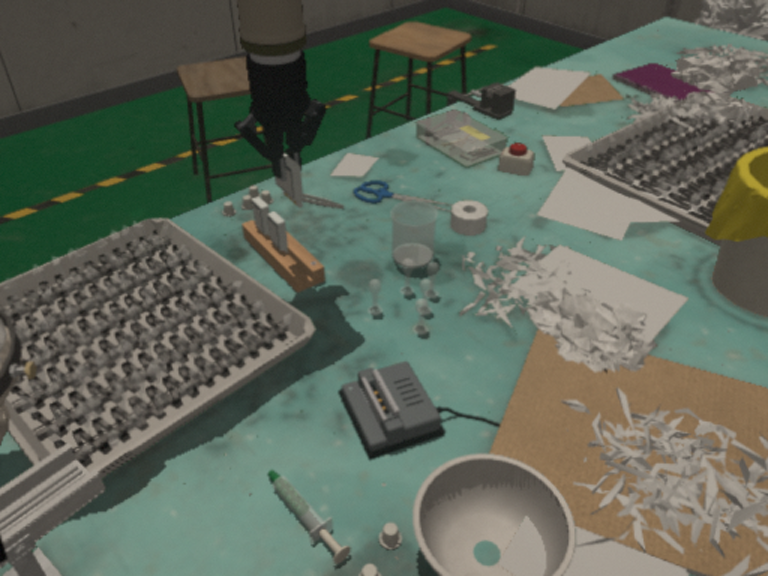

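Lifted cleanly: both narrow tags are still in the stand (side (263,215), (277,235)). I'll go past the writer so that the wrist camera sees the slot and the tag together.

Call:
{"fn": "drive_tool", "kwargs": {"plan": [[[0, 0, 0, -0.016, -0.0033, 0, 1], [0, 0, 0, -0.0323, -0.0065, 0, 1], [0, 0, 0, -0.0323, -0.0065, 0, 1], [0, 0, 0, -0.0323, -0.0065, 0, 1], [0, 0, 0, -0.0323, -0.0065, 0, 1], [0, 0, 0, -0.0323, -0.0065, 0, 1], [0, 0, 0, -0.0323, -0.0065, 0, 1], [0, 0, 0, -0.0323, -0.0065, 0, 1], [0, 0, 0, -0.0323, -0.0065, 0, 1], [0, 0, 0, -0.0323, -0.0065, 0, 1], [0, 0, 0, -0.0323, -0.0065, 0, 1], [0, 0, 0, -0.0323, -0.0065, 0, 1], [0, 0, 0, -0.016, -0.0033, 0, 1], [0, 0, 6.55, 0, 0, 0, 1], [0, 0, 6.55, 0, 0, 0, 1], [0, 0, 0, 0, 0, 0, 1], [0, 0, 0, 0, 0, 0, 1]]]}}

```text
time: 6.63
tcp_pos: [680.1, -128.6, 197.9]
eef_rot: [-0.001, 0.638, 0.77, -0.001]
contact_force: [-0.2, -0.2, -0.9]
finger_gap: 0.154
```

```bash
python3 look.py wrist w4
```

```text
t 6.6333 tcp [ 680.05 -128.57  197.93] jaw yaw 10.640438458875135 z [-0. -0. -1.] F [-0.21 -0.19 -0.92] gap 0.1535993419744348 q7 0.4663582976932992
```

View pics/w4.png

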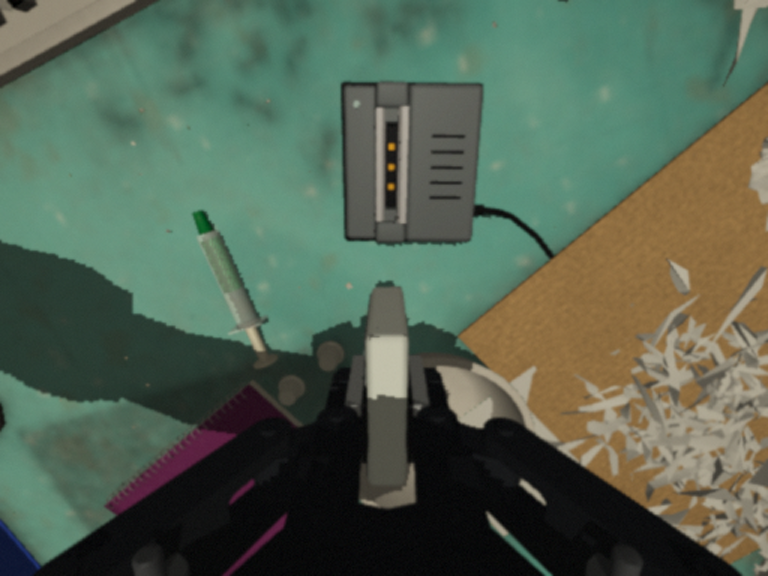

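```bash
cat > m2.py <<'E'
from h import *
import sys
np.set_printoptions(precision=2,suppress=True)
z=np.load(sys.argv[1]+'.npz',allow_pickle=True); c=z['c'].item(); im=z['im']; d=z['d']; P,uv=cloud(c,d)
s=env.sense(); q=s['eef_rot']; M=R.from_quat([q[1],q[2],q[3],q[0]]).as_matrix(); tcp=s['tcp_pos']
T=(P-tcp)@M   # tool coords
# height profile across slot (tool y) in slices of tool x
near=np.hypot(P[:,0]-685,P[:,1]+46)<85
W=T[near]; Wz=P[near,2]
for lo,hi,nm in [(44,52,'rest'),(37,43,'lip'),(29,35,'housing'),(19,25,'deck')]:
    k=(Wz>lo)&(Wz<hi)
    if k.sum()>20:
        r=cv2.minAreaRect(W[k][:,:2].astype(np.float32)); print(nm,k.sum(),'tool c',np.array(r[0]),np.array(r[1]),r[2],'z',np.median(Wz[k]),'y pct',np.percentile(W[k][:,1],[3,50,97]),'x pct',np.percentile(W[k][:,0],[3,97]))
# held tag
k=(abs(T[:,0])<60)&(abs(T[:,1])<12)&(T[:,2]<-3)&(T[:,2]>-12)
r=cv2.minAreaRect(T[k][:,:2].astype(np.float32)); print('tag top',k.sum(),np.array(r[0]),np.array(r[1]),r[2],np.median(T[k][:,2]))
# grey profile
g=cv2.cvtColor(im,cv2.COLOR_RGB2GRAY)
for row in (85,95,110,125,135): print(row,g[row,246:280])
cv2.imwrite(f'pics/{sys.argv[1]}z.png',cv2.resize(im[50:170,220:330,::-1],None,fx=5,fy=5,interpolation=cv2.INTER_CUBIC))
E
python3 m2.py w4
```

```text
rest 482 tool c [77.76 10.66] [71.56  6.  ] 0.6455716490745544 z 47.88346712418709 y pct [ 7.93 10.68 13.5 ] x pct [ 44.3  111.64]
lip 1152 tool c [77.67  3.14] [101.65  20.31] 0.5032088160514832 z 38.72766682483896 y pct [-6.89 -0.96 11.74] x pct [ 29.25 126.68]
housing 5269 tool c [77.65 27.96] [102.65  70.12] 0.527590811252594 z 32.10064067523308 y pct [ 2.18 36.23 60.85] x pct [ 30.34 125.69]
deck 2111 tool c [78.4  24.08] [107.72 102.65] 89.74457550048828 z 22.013906508968887 y pct [-28.52 -18.06   7.58] x pct [ 30.73 126.5 ]
tag top 2996 [0.18 1.39] [23.75 60.6 ] 81.84978485107422 -6.8055951313632495
85 [ 98  98  91  76 101 146 164 163 150 127 100  58  32  28  28  25  27  29
  32  67 105 133 155 165 166 156 114  81  86  95  99 101  99  99]
95 [ 98  98  94  90 111 148 164 161 147 125  90  48  44  71  86  84  72  47
  40  67  88 122 153 164 161 140 101  80  87  94  95  97  96  99]
110 [ 95  94  91  89 110 146 161 158 146 119  87  50  67 115 134 129 107  65
  49  85 117 141 158 161 155 128  90  83  90  94  94  93  94  95]
125 [ 92  93  89  85 104 140 157 155 140 116  73  45  73 115 128 123  93  49
  56  98 123 147 158 158 149 108  78  82  90  91  91  92  93  92]
135 [ 92  88  86  86 103 141 154 153 138 114  76  33  19  21  20  21  19  28
  64 103 128 146 156 154 132  96  78  81  87  89  91  90  89  91]
```

View pics/w4z.png

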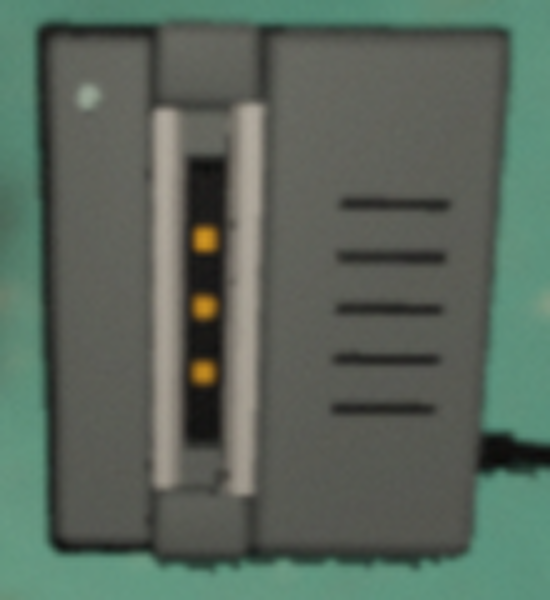

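```bash
cat > m3.py <<'E'
from h import *
np.set_printoptions(precision=2,suppress=True)
z=np.load('w4.npz',allow_pickle=True); c=z['c'].item(); im=z['im']; d=z['d']
s=env.sense(); q=s['eef_rot']; M=R.from_quat([q[1],q[2],q[3],q[0]]).as_matrix(); tcp=s['tcp_pos']
g=cv2.GaussianBlur(cv2.cvtColor(im,cv2.COLOR_RGB2GRAY),(1,5),0).astype(float)
def tool(u,v,h): return ((atz(c,[[u,v]],h)-tcp)@M)[0]
# wait: depth profile by row
P=world(c,np.stack(np.meshgrid(np.arange(512),np.arange(384)),-1).reshape(-1,2),d.reshape(-1)).reshape(384,512,3)
for row in (80,90,105,120,132):
    print('row',row)
    print(' z',np.round(P[row,246:276,2],0).astype(int))
    print(' y',np.round(((P[row,246:276]-tcp)@M)[:,1],1))
    x=np.arange(246,276)
    dg=np.diff(g[row,246:276]); 
    def edge(a,b,lev):  # crossing
        for u in range(a,b):
            p,q_=g[row,u],g[row,u+1]
            if (p-lev)*(q_-lev)<0: return u+(lev-p)/(q_-p)
    eo=edge(249,252,125); ei=edge(255,260,70); ri=edge(262,268,70); ro=edge(269,276,120)
    print(' px',eo,ei,ri,ro,'lipouter@40',tool(eo,row,40)[1],'lipinner@38',ei and tool(ei,row,38)[1],'rest in@46',ri and tool(ri,row,46)[1],'restouter@48',tool(ro,row,48)[1])
for v in (81.6,138.2):
    for h in (40,36,32): print(v,h,tool(261,v,h))
for v in (71.6,148.4): print('rail end',tool(266,v,48))
for v in (71.2,147.8): print('lip end',tool(252,v,40))
for v,u in ((98,261),(111.5,261),(124.5,261)): print('contact',tool(u,v,32))
E
python3 m3.py
```

```text
row 80
 z [24 23 21 21 34 41 41 40 40 38 38 40 40 38 38 39 39 39 39 38 46 48 48 49
 48 47 30 33 32 33]
 y [-11.1 -10.1  -9.1  -8.1  -6.8  -5.6  -4.6  -3.7  -2.7  -1.8  -0.8   0.2
   1.1   2.1   3.1   4.1   5.    6.    7.    7.9   8.7   9.6  10.5  11.4
  12.4  13.4  15.2  16.   17.   18. ]
 px 250.4 None None 272.02941176470586 lipouter@40 -6.205766959671461 lipinner@38 None rest in@46 None restouter@48 14.300544708455
row 90
 z [23 22 22 20 21 39 39 41 41 40 39 32 32 31 32 31 33 33 31 44 48 48 49 48
 49 48 30 30 33 33]
 y [-11.3 -10.3  -9.2  -8.3  -7.2  -5.7  -4.8  -3.7  -2.8  -1.8  -0.8   0.1
   1.1   2.2   3.2   4.2   5.2   6.2   7.2   7.9   8.7   9.7  10.6  11.6
  12.5  13.5  15.3  16.3  17.2  18.2]
 px 250.42105263157896 256.6 264.86486486486484 271.8139534883721 lipouter@40 -6.270848239994517 lipinner@38 -0.2377726145441203 rest in@46 7.698108905977796 restouter@48 14.245260539624931
row 105
 z [ 24  21  22  21  41  39  41  41  40  39  39  32  32  31  32  31  33 319
  10  47  49  48  49  49  48  48  31  31  32  31]
 y [-11.5 -10.5  -9.4  -8.4  -6.8  -5.8  -4.8  -3.8  -2.8  -1.9 
[... 993 characters left out ...]
  4.3   5.3   6.4   7.5   8.1   9.1  10.1  11.1  12.
  13.   14.9  16.   17.   18.   19.1]
 px 250.54285714285714 256.1842105263158 264.15384615384613 270.4864864864865 lipouter@40 -6.52531959024977 lipinner@38 -0.7441160587960819 rest in@46 7.3071103396396495 restouter@48 13.574208331757461
81.6 40 [105.     4.04 158.18]
81.6 36 [105.33   4.09 162.18]
81.6 32 [105.66   4.14 166.18]
138.2 40 [ 51.22   4.23 158.16]
138.2 36 [ 50.78   4.28 162.16]
138.2 32 [ 50.35   4.33 166.16]
rail end [112.86   8.57 150.17]
rail end [ 41.91   9.26 150.15]
lip end [114.14  -4.6  158.19]
lip end [ 41.36  -5.15 158.17]
contact [ 90.38   4.19 166.17]
contact [ 77.36   4.24 166.17]
contact [ 64.42   4.28 166.17]
```

Run:
```python
from h import *
np.set_printoptions(precision=2,suppress=True)
z=np.load('w4.npz',allow_pickle=True); c=z['c'].item(); im=z['im']; d=z['d']
s=env.sense(); q=s['eef_rot']; M=R.from_quat([q[1],q[2],q[3],q[0]]).as_matrix(); tcp=s['tcp_pos']
g=cv2.cvtColor(im,cv2.COLOR_RGB2GRAY)
P=world(c,np.stack(np.meshgrid(np.arange(512),np.arange(384)),-1).reshape(-1,2),d.reshape(-1)).reshape(384,512,3)
T=(P-tcp)@M
for row in (200,212,225,232,240,255,270,285,300,315,320):
    k=[u for u in range(230,290) if T[row,u,2]<-4 and T[row,u,2]>-11 and abs(T[row,u,1])<10.]
    if k: print(row,k[0],k[-1],'x %.1f'%np.median(T[row,k,0]),'y %.2f %.2f'%(T[row,k[0],1],T[row,k[-1],1]),'z %.1f'%np.median(T[row,k,2]))
# far face of the tag (end face, +x_t) from rows 190-225
for row in range(188,228,6): print(row,[ (u,np.round(T[row,u],1)) for u in (250,258,266)])
cv2.imwrite('pics/w4t.png',cv2.resize(im[180:345,215:305,::-1],None,fx=3.5,fy=3.5,interpolation=cv2.INTER_CUBIC))
```

```text
225 244 271 x 28.8 y -5.73 7.15 z -6.1
232 243 271 x 25.5 y -6.32 7.22 z -6.7
240 243 271 x 21.3 y -6.38 7.24 z -6.9
255 244 271 x 13.1 y -6.04 7.42 z -6.9
270 244 271 x 4.6 y -5.83 7.27 z -7.0
285 245 270 x -4.4 y -5.72 7.14 z -6.8
300 245 270 x -13.8 y -5.90 7.31 z -6.7
315 244 270 x -23.5 y -6.71 7.44 z -6.7
320 246 269 x -26.9 y -5.55 6.88 z -6.7
188 [(250, array([-14.4,  -8.9, 197.2])), (258, array([-14.2,   1.2, 196.6])), (266, array([-14.4,  11.2, 197.4]))]
194 [(250, array([29.5, -4.1, 39.2])), (258, array([29.7,  1. , 38.4])), (266, array([29.5,  6.1, 39.1]))]
200 [(250, array([29.6, -3.8, 27.2])), (258, array([29.7,  1. , 26.9])), (266, array([29.8,  5.7, 26.8]))]
206 [(250, array([29.9, -3.5, 16.5])), (258, array([29.6,  1. , 17.3])), (266, array([29.9,  5.4, 16.5]))]
212 [(250, array([29.7, -3.2,  8. ])), (258, array([29.8,  1. ,  7.8])), (266, array([29.5,  5.2,  8.6]))]
218 [(250, array([29.8, -3. ,  0. ])), (258, array([29.7,  1. ,  0.2])), (266, array([30. ,  4.9, -0.4]))]
224 [(250, array([29.5, -2.8, -6.6])), (258, array([29.4,  0.9, -6.3])), (266, array([29.6,  4.7, -6.6]))]
```

View pics/w4t.png

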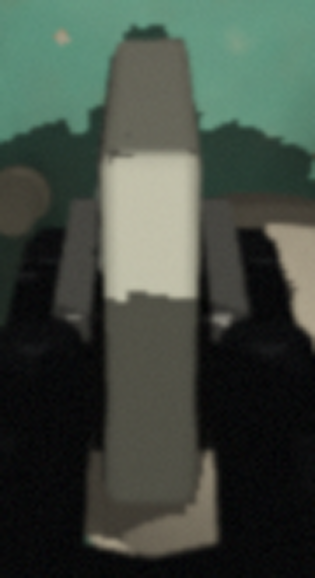

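Call:
{"fn": "drive_tool", "kwargs": {"plan": [[[0, 0, 0, 0.0255, -0.0004, 0, 1], [0, 0, 0, 0.026, -0.0004, 0, 1], [0, 0, 0, 0.026, 0, 0, 1], [0, 0, 0.5, 0, 0, 0, 1], [0, 0, 0, 0, 0, 0.02, 1], [0, 0, 0, 0, 0, 0.02, 1], [0, 0, 0, 0, 0, 0.02, 1], [0, 0, 0, 0, 0, 0.015, 1], [0, 0, 0, 0, 0, 0, 1], [0, 0, 0, 0, 0, 0, 1]]]}}

```text
time: 7.52
tcp_pos: [665.4, -52.5, 123.3]
eef_rot: [-0.001, 0.642, 0.766, -0.001]
contact_force: [-0.8, 0.6, 0.5]
finger_gap: 0.151
```

```bash
python3 look.py wrist w5; python3 look.py side s5
python3 - <<'E'
import cv2
a=cv2.imread('pics/s5.png'); cv2.imwrite('pics/s5z.png',cv2.resize(a[310:470,310:470],None,fx=3.6,fy=3.6,interpolation=cv2.INTER_CUBIC))
a=cv2.imread('pics/w5.png'); cv2.imwrite('pics/w5z.png',a)
E
```

```text
t 7.5167 tcp [665.42 -52.51 123.34] jaw yaw 10.064706413100872 z [-0.  0. -1.] F [-0.82  0.61  0.46] gap 0.1505916099616134 q7 0.37949353915747613
t 7.5667 tcp [666.04 -52.72 124.29] jaw yaw 10.019652257102864 z [ 0. -0. -1.] F [ 0.59 -0.58 -0.09] gap 0.15315955749433302 q7 0.3790480269825298
```

View pics/w5.png

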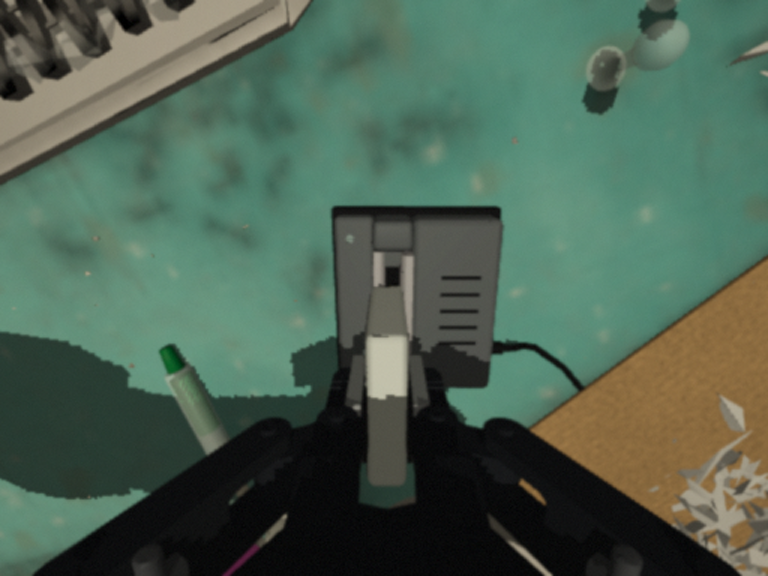

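View pics/s5z.png

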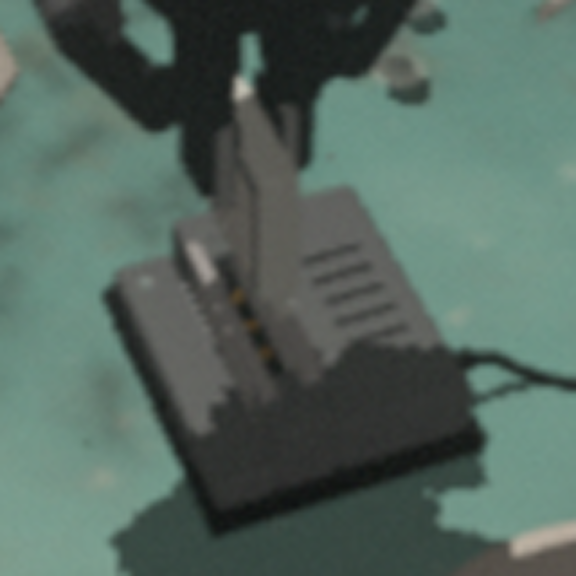

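Run:
```python
from h import *
np.set_printoptions(precision=1,suppress=True,linewidth=160)
z=np.load('w5.npz',allow_pickle=True); c=z['c'].item(); im=z['im']; d=z['d']
tcp=np.array([665.42,-52.51,123.34]); a=np.radians(10.065)
M=np.array([[-np.sin(a),np.cos(a),0],[np.cos(a),np.sin(a),0],[0,0,-1]]).T
P=world(c,np.stack(np.meshgrid(np.arange(512),np.arange(384)),-1).reshape(-1,2),d.reshape(-1)).reshape(384,512,3)
T=(P-tcp)@M; g=cv2.cvtColor(im,cv2.COLOR_RGB2GRAY)
for r in (172,176,180,184,188,190):
    print(r,'g',g[r,245:280]); print('  z',P[r,245:280,2].round(0)); print('  y',T[r,245:280,1]); 
print('col262 rows160-192 g',g[160:192,262],'x',T[160:192,262,0],'z',P[160:192,262,2].round())
k=(P[...,2]>44)&(P[...,2]<52)&(T[...,0]>28)&(T[...,0]<40)&(abs(T[...,1])<20); print('rest y',np.percentile(T[k][:,1],[3,50,97]),'xmax',T[k][:,0].max())
k=(abs(P[...,2]-40)<2)&(T[...,0]>30)&(T[...,0]<36)&(T[...,1]>-15)&(T[...,1]<0); print('lip y',np.percentile(T[k][:,1],[1,50,99]),k.sum())
w=[]
for row in (232,255,270,285,300):
    kk=[u for u in range(230,290) if -11<T[row,u,2]<-4 and abs(T[row,u,1])<10]; w.append((T[row,kk[0],1]+T[row,kk[-1],1])/2)
print('tag y',w)
cv2.imwrite('pics/w5s.png',cv2.resize(im[130:250,215:315,::-1],None,fx=5,fy=5,interpolation=cv2.INTER_CUBIC))
```

```text
172 g [ 88  84  79  89 134 153 157 154 147 131 115  97  87  85  85  85  86  86  85  87  85  84  88 110 124 139 151 156 155 149 121  90  78  82  85]
  z [22. 22. 21. 33. 41. 40. 40. 40. 40. 39. 40. 38. 39. 39. 39. 39. 39. 39. 38. 39. 39. 38. 45. 47. 48. 48. 50. 49. 48. 48. 48. 31. 30. 32. 32.]
  y [-10.1  -9.2  -8.4  -7.1  -6.   -5.2  -4.4  -3.7  -2.8  -2.1  -1.3  -0.5   0.3   1.1   1.9   2.7   3.5   4.3   5.1   5.9   6.6   7.5   8.    8.7   9.4  10.2
  10.9  11.7  12.5  13.2  14.   15.9  16.8  17.5  18.3]
176 g [ 87  83  79  91 133 153 157 154 147 130 113  96  85  80  82  80  80  81  81  77  76  70  82 108 125 139 152 155 155 148 122  91  79  82  86]
  z [ 22.  22.  22.  21.  41.  40.  41.  39.  40.  40.  40.  39.  39.  39. 244.  38.  38.  39.  38.  39.  39.  39.  46.  47.  46.  48.  48.  48.  48.  47.  31.
  31.  31.  32.  31.]
  y [-10.1  -9.3  -8.4  -7.6  -6.   -5.2  -4.4  -3.7  -2.9  -2.1  -1.3  -0.5   0.3   1.1   1.1   2.7   3.5   4.3   5.1   5.9   6.7   7.5   8.    8.8   9.5  10.3
  11.   11.7  12.5  13.3  15.2  16.   16.8  17.6  18.5]
180 g [ 87  85  81 100 136 153 154 153 146
[... 1955 characters left out ...]
1.9  12.7  13.5  15.4  16.3  17.1  17.9  18.7]
col262 rows160-192 g [85 85 83 80 77 68 56 56 77 85 86 86 86 86 83 86 81 61 32 20 17 17 15 16 15 18 13 15 16 12 39 78] x [42.7 41.6 41.  40.1 39.5 38.5 37.5 36.7 36.2 35.4 34.7 33.7 33.2 32.2 31.7 30.5 30.  29.2 26.6 25.7 25.  23.7 23.2 22.2 21.3 20.4 19.8 19.  18.  16.7 16.
 29.7] z [39. 37. 38. 38. 38. 37. 37. 37. 38. 38. 39. 38. 39. 39. 40. 38. 39. 39. 33. 33. 33. 31. 33. 32. 32. 32. 33. 33. 33. 31. 32. 78.]
rest y [ 8.  10.9 13.4] xmax 36.9886162660745
lip y [-6.  -3.6 -0.5] 59
tag y [np.float64(0.6119177217120622), np.float64(0.5683435973172566), np.float64(0.7448393305685537), np.float64(0.9041984468299447), np.float64(0.8713690315990994)]
```

View pics/w5s.png

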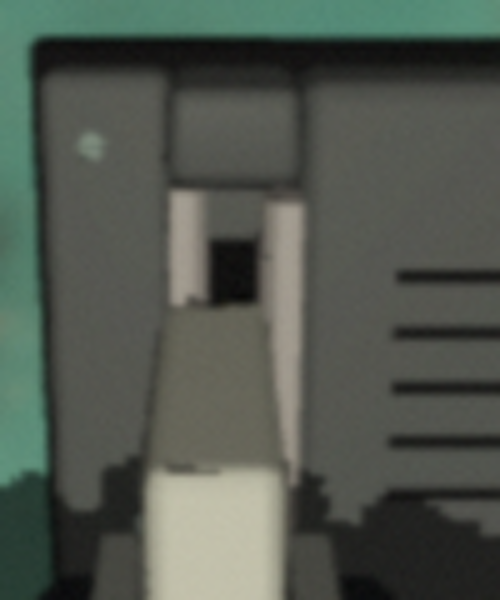

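Call:
{"fn": "drive_tool", "kwargs": {"plan": [[[0, 0, 0, 0.0005, -0.0008, 0, 1], [0, 0, 0, 0, 0, 0.005, 1], [0, 0, 0, 0, 0, 0.005, 1], [0, 0, 0, 0, 0, 0.004, 1], [0, 0, 0, 0, 0, 0.003, 1], [0, 0, 0, 0, 0, 0.003, 1], [0, 0, 0, 0, 0, 0, 1], [0, 0, 0, 0, 0, 0, 1]]]}}

```text
time: 8.28
tcp_pos: [664.9, -52.3, 103.6]
eef_rot: [-0.0, 0.643, 0.766, -0.0]
contact_force: [0.1, 0.5, -0.6]
finger_gap: 0.152
```

```bash
python3 look.py side s6
python3 - <<'E'
import cv2
a=cv2.imread('pics/s6.png'); cv2.imwrite('pics/s6z.png',cv2.resize(a[310:470,310:470],None,fx=3.6,fy=3.6,interpolation=cv2.INTER_CUBIC))
E
```

```text
t 8.2833 tcp [664.88 -52.33 103.57] jaw yaw 9.931419816405114 z [-0. -0. -1.] F [ 0.12  0.5  -0.57] gap 0.1516354991782866 q7 0.38394225478955657
```

View pics/s6z.png

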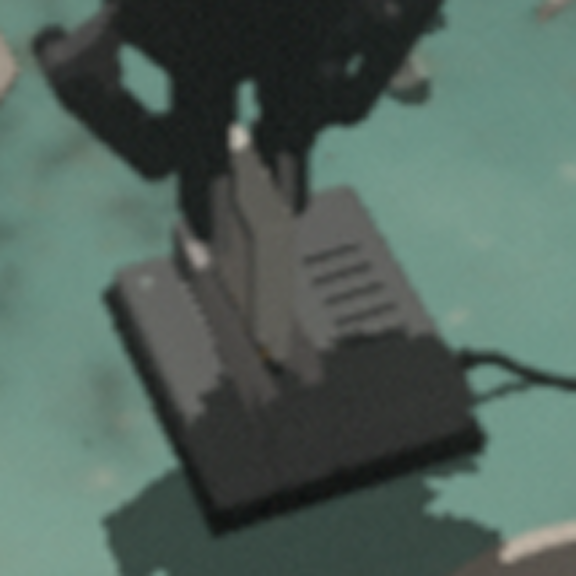

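The tongue is in front of the back rest with no contact force. I'll go on gently.

Call:
{"fn": "drive_tool", "kwargs": {"plan": [[[0, 0, 0, 0, 0, 0.002, 1], [0, 0, 0, 0, 0, 0.002, 1], [0, 0, 0, 0, 0, 0.002, 1], [0, 0, 0, 0, 0, 0.0015, 1], [0, 0, 0, 0, 0, 0, 1], [0, 0, 0, 0, 0, 0, 1]]]}}

```text
time: 8.83
tcp_pos: [664.9, -52.3, 96.3]
eef_rot: [-0.0, 0.643, 0.766, -0.0]
contact_force: [0.2, 0.2, -1.1]
finger_gap: 0.154
```

Call:
{"fn": "drive_tool", "kwargs": {"plan": [[[0, 0, 0, 0, 0, 0.0015, 1], [0, 0, 0, 0, 0, 0.0015, 1], [0, 0, 0, 0, 0, 0.0015, 1], [0, 0, 0, 0, 0, 0.0015, 1], [0, 0, 0, 0, 0, 0, 1], [0, 0, 0, 0, 0, 0, 1]]], "grip_force": 80}}

```text
time: 9.33
tcp_pos: [665.2, -52.3, 90.6]
eef_rot: [0.0, 0.643, 0.766, 0.0]
contact_force: [-0.8, -0.5, 3.8]
finger_gap: 0.147
```

Call:
{"fn": "drive_tool", "kwargs": {"plan": [[[0, 0, 0, 0, 0, 0.001, 1], [0, 0, 0, 0, 0, 0.001, 1], [0, 0, 0, 0, 0, 0.001, 1], [0, 0, 0, 0, 0, 0, 1], [0, 0, 0, 0, 0, 0, 1]]]}}

```text
time: 9.75
tcp_pos: [665.2, -52.4, 87.5]
eef_rot: [0.0, 0.643, 0.766, 0.0]
contact_force: [-0.6, 0.4, 5.1]
finger_gap: 0.149
```

Call:
{"fn": "drive_tool", "kwargs": {"plan": [[[0, 0, 0, 0, 0, 0.001, 1], [0, 0, 0, 0, 0, 0, 1], [0, 0, 0, 0, 0, 0, 1]]]}}

```text
time: 10.0
tcp_pos: [665.2, -52.4, 86.9]
eef_rot: [0.0, 0.643, 0.766, 0.0]
contact_force: [-1.9, 0.4, 8.6]
finger_gap: 0.149
```

Call:
{"fn": "drive_tool", "kwargs": {"plan": [[[0, 0, 0, 0, 0, 0.001, 1], [0, 0, 0, 0, 0, 0, 1], [0, 0, 0, 0, 0, 0, 1], [0, 0, 0, 0, 0, 0, 1]]]}}

```text
time: 10.33
tcp_pos: [665.3, -52.4, 86.8]
eef_rot: [0.0, 0.643, 0.766, 0.0]
contact_force: [-3.5, 0.4, 16.9]
finger_gap: 0.154
```

```bash
python3 look.py side s7; python3 look.py wrist w7
python3 - <<'E'
import cv2
a=cv2.imread('pics/s7.png'); cv2.imwrite('pics/s7z.png',cv2.resize(a[310:470,310:470],None,fx=3.6,fy=3.6,interpolation=cv2.INTER_CUBIC))
E
```

```text
t 10.3333 tcp [665.28 -52.36  86.84] jaw yaw 9.924738525037892 z [ 0.  0. -1.] F [-3.46  0.45 16.92] gap 0.15364931497282264 q7 0.3894071728145161
t 10.3833 tcp [665.27 -52.36  86.84] jaw yaw 9.92494572134088 z [ 0.  0. -1.] F [-3.03  0.42 16.9 ] gap 0.15197018001817275 q7 0.38941008805248156
```

View pics/s7z.png

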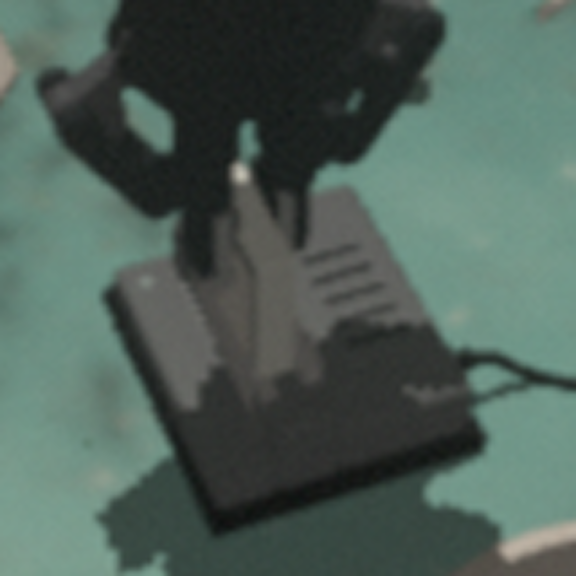

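View pics/w7.png

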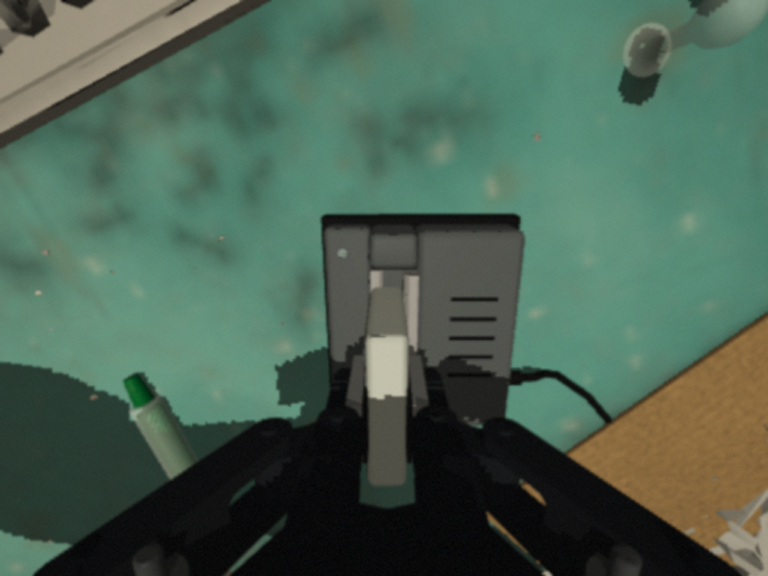

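View pics/s7.png

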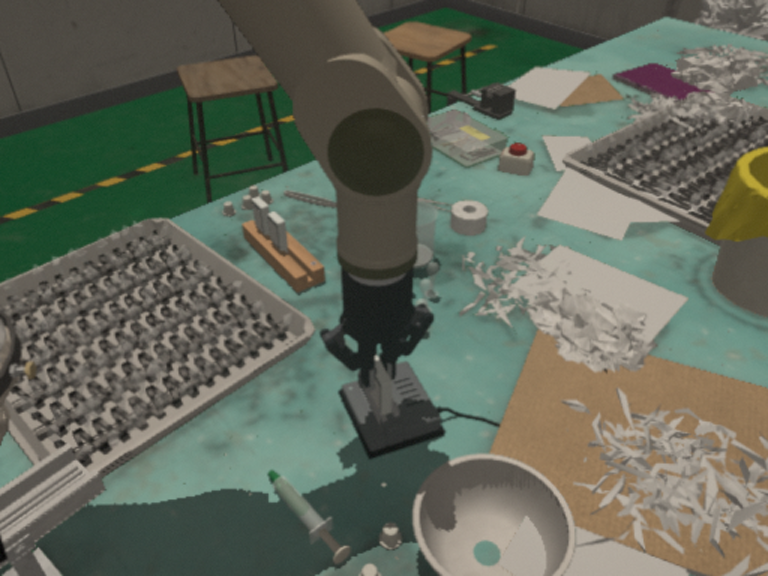

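```bash
python3 look.py top t7
python3 - <<'E'
from h import *
np.set_printoptions(precision=2,suppress=True)
z=np.load('w7.npz',allow_pickle=True); c=z['c'].item(); P,uv=cloud(c,z['d'])
s=env.sense(); a=np.radians(9.925); M=np.array([[-np.sin(a),np.cos(a),0],[np.cos(a),np.sin(a),0],[0,0,-1]]).T
T=(P-s['tcp_pos'])@M
k=(abs(T[:,0])<25)&(abs(T[:,1])<5)&(T[:,2]<-3)&(T[:,2]>-12); print('tag top z',np.median(P[k,2]))
for x0,x1 in ((-25,-10),(-10,10),(10,25)):
    kk=k&(T[:,0]>x0)&(T[:,0]<x1); print(x0,np.median(P[kk,2]))
for y0,y1 in ((-5,-2),(2,5)):
    kk=k&(T[:,1]>y0)&(T[:,1]<y1); print('y',y0,np.median(P[kk,2]))
k=(T[:,0]>30)&(T[:,0]<36)&(abs(T[:,1])<16); 
r=k&(abs(P[:,2]-48)<3); l=k&(abs(P[:,2]-40)<3)&(T[:,1]<0); print('rest z',np.median(P[r,2]),'lip z',np.median(P[l,2]))
from scipy.cluster.hierarchy import fcluster,linkage
for n in ('top0','t7'):
    zz=np.load(n+'.npz',allow_pickle=True); c=env.calibration('top'); P,uv=cloud(c,zz['d'])
    Q=P[(P[:,2]>40)&(P[:,2]<70)&(P[:,0]>680)&(P[:,0]<830)&(P[:,1]>60)&(P[:,1]<215)]
    if len(Q):
        L=fcluster(linkage(Q[:,:2],'single'),9,'distance')
        print(n,[np.r_[(L==i).sum(),Q[L==i].mean(0)] for i in set(L) if (L==i).sum()>10])
    k=(abs(P[:,2]-84)<5)&(np.hypot(P[:,0]-570,P[:,1]-330)<70); print(n,'narrow',P[k].mean(0),k.sum())
E
```

```text
t 10.4333 tcp [665.27 -52.42  86.83] jaw yaw 9.919236337784152 z [ 0.  0. -1.] F [-3.73  0.66 16.92] gap 0.14874260942522874 q7 0.3893899359306337
tag top z 94.05317758023205
-25 94.06659654698143
-10 94.02820222837735
10 94.06833915975754
y -5 93.97637679759224
y 2 94.0592129446712
rest z 47.670840323574 lip z 39.72468629598964
top0 [array([ 71.  , 702.81, 149.13,  55.25]), array([ 61.  , 758.09,  96.03,  53.39]), array([ 67.  , 774.61, 134.58,  55.07]), array([ 72.  , 795.09, 169.24,  56.31]), array([ 69.  , 760.22, 184.43,  58.21])]
top0 narrow [573.11 319.37  83.95] 385
t7 [array([ 70.  , 702.76, 149.18,  55.41]), array([ 61.  , 758.11,  96.02,  53.29]), array([ 66.  , 774.62, 134.49,  55.46]), array([ 69.  , 760.25, 184.44,  58.08]), array([ 72.  , 794.99, 169.23,  56.71])]
t7 narrow [567.89 331.5   84.04] 306
```

View pics/t7.png

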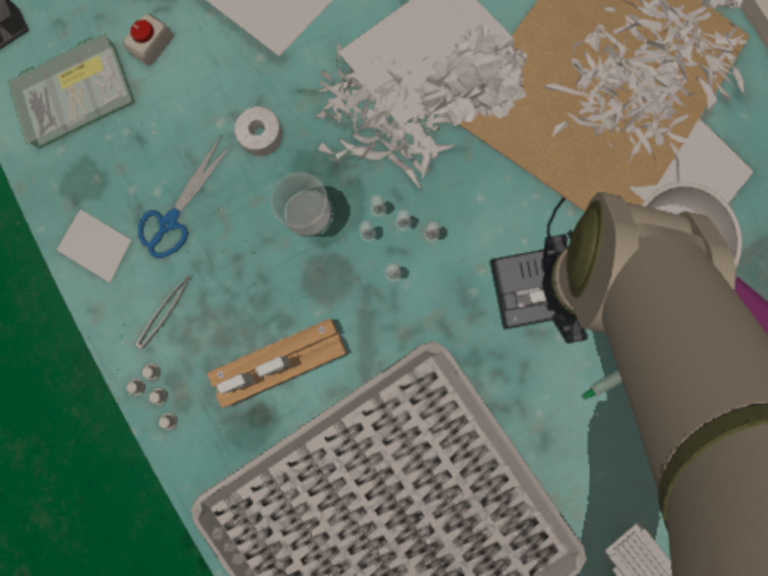

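The tag top is at 94.05 mm (94 expected at home) and level, with a steady push of 17 N. The inserts and narrow tags haven't moved, so I'm handing in.

```bash
python3 -c "
from plant import env
print(env.finish_job()); s=env.sense(); print(s['time'],s['tcp_pos'],s['contact_force'],s['finger_gap'])"
```

```text
the job is handed in; nothing more can be done
None
the job is handed in; nothing more can be done
```

The wide tag is in the writer, screen to the front, and the gripper was still holding it and pressing it home when I handed the job in at about 10.4 s. I lifted it straight out of the stand, carried it past the inserts and pushed its tongue down the slot onto the sprung contacts until it came to a hard stop.

- **Seating:** the tag's top edge measured 94.05 mm, against 94 mm expected at home, and it was level across its width. The arm stopped at 86.8 mm while the push rose from 8.6 N to a steady 17 N. That is more than the spring's 7 N, so the shoulder should be on the lip. I had no direct reading of the contact shoe, so this rests on the height and the force.
- **Surroundings:** all five inserts were within about 0.1 mm of their first positions in the top camera. Both narrow tags are still in the stand; pictures show them in place, but I did not measure each one's shift.
- **Disagreements:** the cameras differed by about 2 to 4 mm on positions. I worked from the wrist camera, measuring the tag and slot in the same picture. A small sideways force of about 3.5 N remained at the end, probably from the tongue touching the slot wall.

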